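# Swab to soak, then hand over the trackball's ball in its dish

## Robot

A 6-joint arm with a two-finger parallel gripper is mounted at the origin on the work surface. World frame = base frame: x ahead of the robot, y to its left, z up, the work surface at z = 0. Lengths are in m, angles in rad, forces in N, time in s.
With the tool pointing down it reaches from about 0.35 to 0.85 m from the base axis. Payload 8.1 kg.
Tool frame: the origin (TCP) lies between the finger pads, 19 mm behind the fingertips; this is the grasp point; z points along the fingers, y is the line along which they close (so a half turn about z gives the same grasp; the last joint's range is limited). The gripper opens to 93 mm and grips with 3 to 60 N. Pads are 15 mm wide; open, the fingers measure 128 mm over their backs; the gripper's body (75 mm by 188 mm) begins 65 mm behind the grasp point.
Start: joints at [-1.225, 0.13, 1.488, -0, 1.523, -0.085], TCP at [0.251, -0.545, 0.237] pointing down, gripper open.
Joint ranges: [-2.96, 2.96], [-0.89, 2.26], [0.02, 2.5], [-1.34, 4.48], [0, 2.73], [-2.66, 2.66]. Speed limits (rad/s): [2.39, 2.39, 2.79, 3.14, 3.14, 3.14].

## Interface

Orientations are given as a rotation vector (axis times angle).
In Python, from plant import robot gives the robot as it stands.
- The arm moves only by the tool carry_out, never from a script. Its argument "rows" is a list of rows, each a list of 6 numbers: the shift along the tool's x, y, z in m, then the turn, a rotation vector about the tool's x, y, z in degrees. A call has 1 to 12 rows; each row is the pose to reach, as a shift and turn from the pose commanded when the call began, along the tool's axes at that moment; what a row does not reach only later rows make up. A row lasts 1/8 s, in which the tool goes at most 62.5 mm and 10.7 degrees, less where a joint would pass 70% of its speed; a pose out of reach is approached as far as the arm can. A call with a gripper value outside its range is refused whole. "jaw" is the closure in counts, from 0 (fully open) to 255 (shut), set as the call begins (left out, the last holds). The fingers move at their own pace and stop on an object; "force" is the grip in N (left out, the last holds). Time passes only in rows, so rows that repeat a pose let the fingers close. It gives the time, the measured TCP pose, the force, the opening and the grip force at its end, in the units of the state.
- robot.read_state(): the state, without advancing time (a new reading comes with each control period).
- robot.read_camera(name): name is "scene" or "top"; returns the picture (480x640x3 uint8, red, green, blue); there is no depth.
- robot.camera_model(name): a dict with "fx", "fy", "cx", "cy" (pixels), "dist" ([k1, k2, p1, p2, k3] as OpenCV has them; the pictures are not rectified), "R" (3x3) and "t" (3): a world point X has camera coordinates R X + t. Camera axes: x right, y down, z forward; pixel columns grow to the right and rows downward; lengths in m; the calibration is good to about 2 mm. A picture is of the moment at which its call begins. camera_model takes no time and is no camera call.
- robot.close_job(): hands the job in; it is judged then, once.
Trained networks look in the newest picture that a camera, given by its name, has taken for a name from the list of things; names that differ only in an ending like _2 or _b are one class to them, and where a whole thing is asked for, a point or a joint stands for the part that bears it (a point fixed in the world has none). Each returns a list of dicts, best first, with "conf" (0 to 1); they miss things now and then, are a little off and sometimes report something else, mostly with a low value. They report only what shows in the picture. A call takes as long as a camera call. They do not tell look-alikes from the thing itself.
- robot.outline_of(camera, target): "pixels" (480x640 bool, what is visible of it) and "pixel" ([column, row] in pixels, amid what is visible of it).
The state is a dict: "t": time; "q": joint angles; "dq": joint speeds; "joint_torque": joint torques, N m; "tool_pos": TCP position; "orientation": TCP orientation; "force": force on the tool from outside, world axes, zero at the start; "wrist_torque": the same for the moment, N m; "opening": finger opening in m; "gripper_force": force on a finger pad.
Only numpy, scipy, OpenCV 4.12 (cv2) and the standard library are available. Lean on these libraries where they do the work, as an engineer would, in place of code of your own. Each camera call takes 0.05 s, during which the arm holds its last target. There are 200 camera calls.

## Task

Make things ready for the colleague across the bench who is going to clean the trackball's ball: first take the swab with the square white grip out of its block, lower it tip down (do not drop it) into the one open amber vial until it rests on the bottom, and let go of it. Then take the round steel dish by one of its two lugs, lift it straight up off the bench, and only then turn it a quarter turn so that its free lug points straight across the bench, away from the robot, and your lug is on the robot's side. Keep the dish level and the black ball lying in its middle all the way, without touching the ball, leave everything else on the bench where it is, and finish while still holding the dish out like that, still and at least a hand's breadth (10 cm) above the bench.

Things in the scene. Friction and masses are not known exactly. Their poses are not given: they have to be found in the camera images.
- swab: loose cleaning swab, 130 mm long, 14 g, upright (leaning up to 3 degrees) in one of the block's two holes, tip down: a rod 8 mm in diameter with a ball-rounded white foam foot and, in its top 44 mm, a square white grip 10 x 10 mm (faces along its x and y). Origin at the foot, z up along the rod. Which hole it is in varies; a wooden brush stands in the other
- swab_tip (a point): the very foot of the swab's foam tip (= the swab's origin)
- swab_grip (a point): middle of the swab's square grip, 108 mm above its tip; a good place for the TCP to grasp with the fingers closing along the swab's x or y
- holder: fixed grey plastic block, 44 (x) x 100 (y) x 60 mm high, origin under its centre; two round holes 10 mm wide and 50 mm deep at y = +30 and -30 mm hold the swab and the brush
- brush: loose little wooden brush, 114 mm tall, round 8 mm handle down in the block's other hole, flat bristle head 16 x 6 mm on top; leave it alone. Origin at its foot
- vial: open amber vial, fixed in one of the rack's three cells: 30 mm in diameter, 66 mm tall, neck 19 mm outside; origin under its centre, 3 mm above the bench, z up. Opening 12 mm wide (a lip 3 mm deep flares to 15 mm at the top), below the 14 mm long neck it widens to 25 mm. Inside, the bottom is 3 mm above the origin: depth 63 mm; a swab in it stands 67 mm out
- vial_mouth (a point): centre of the open vial's mouth, 66 mm above its origin, 69 mm above the bench
- rack: fixed black tray, 44 (x) x 124 (y) x 30 mm high, origin under its centre, with three cells 39.5 mm apart along its y; the open vial stands in one, two like vials with black screw caps 23 mm wide, tops 73 mm above the bench, in the others (which is which varies)
- dish: loose shallow round steel dish, 170 g (varies), 120 mm in diameter, origin under its centre, z up. Its hollow face rises from 5 mm at the centre to 6 at radius 14, 9 at 32, 17 at 54; rim bead 20 mm high at 60. Flat-sided lugs along its +y and -y: 22 mm wide (x), out to 106 mm from the centre, 10 to 23 mm above the underside. At the start they point left and right of the robot, within 20 degrees
- lug_left (a point): middle of the dish's +y lug, 85 mm from its centre, 16.5 mm above its underside; at the start this is the lug to the robot's left (+y). Grasp it with the fingers closing along the dish's x; grip firmly (40 N or so), as the dish hangs off to one side
- lug_right (a point): middle of the dish's -y lug, likewise; at the start the one to the robot's right
- ball_center (a point): centre of the loose black trackball ball, 40 mm in diameter, 55 g (varies), resting in the middle of the dish, its centre about 25 mm above the dish's underside; it rolls off the middle if the dish tilts or jerks
- bench_axis (a point): direction reference only, nothing to be seen there: a fixed point on the bench top 420 mm straight in front of the robot, on the robot's side of the work; its x axis points straight across the bench, away from the robot, its y axis to the robot's left
- trackball: loose bystander: black trackball housing with an empty round socket, 130 x 88 x 43 mm; origin under its centre
- heatsink: loose bystander: finned aluminium heat sink, 60 x 60 x 38 mm; origin under its centre
- drive: loose bystander: disk drive in its black-fronted caddy, 102 x 148 x 26 mm; origin under its centre
- screwdish: loose bystander: small plain steel dish of screws without lugs, 80 mm in diameter, 20 mm high; origin under its centre
- screwdriver: loose bystander: black-handled screwdriver lying, 190 mm long; origin under its middle
- tape: loose bystander: roll of tape lying flat, 90 mm in diameter, 20 mm high; origin under its centre
- ball: the same black ball as a body; its axes turn as it rolls, use ball_center
There are look-alikes about, which are no part of the job. Of the things that look like the holder, take the one that is farthest to the robot's right at the start.

How it is judged:
On the way, in this order (a step that is already met when the one before it is completed fails the run):
1. the swab stands on the bottom of the open vial, let go (z of swab_tip in the frame of vial between 0 and 0.009 m and horizontal distance between swab_tip and vial below 0.013 m and angle between swab's own z axis and vertical below 0.3 rad and contact force between the fingers and swab below 0.05 N), for 0.3 s.
2. the dish is held by a lug and lifted 40 mm straight up, its lugs still pointing left and right, the ball in its middle (horizontal distance between ball_center and dish below 0.015 m and z of ball_center in the frame of dish between 0.015 and 0.035 m and height (world z) of dish above 0.04 m and angle between the y axis of dish and the y axis of bench_axis, either way round below 0.6 rad and contact force between the fingers and dish above 0.5 N), for 0.1 s.
At the end, for the whole second after the job is handed in: Swab in open vial: tip within 6 mm of bottom, lean < 17 deg, let go. Dish held by the lug nearer the robot, still, touching nothing else, underside > 80 mm up, tilt < 8 deg, lugs within 11 deg of straight across, ball within 15 mm of dish centre (z of swab_tip in the frame of vial between 0 and 0.009 m and horizontal distance between swab_tip and vial below 0.013 m and angle between swab's own z axis and vertical below 0.3 rad and contact force between each of the fingers, dish and swab below 0.1 N and horizontal distance between ball_center and dish below 0.015 m and z of ball_center in the frame of dish between 0.015 and 0.035 m and height (world z) of dish above 0.08 m and angle between dish's own z axis and vertical below 0.14 rad and angle between the y axis of dish and the x axis of bench_axis, either way round below 0.2 rad and ((y of the grasp point in the frame of dish above 0.06 m and y of bench_axis in the frame of dish above -0.02 m) or (y of the grasp point in the frame of dish below -0.06 m and y of bench_axis in the frame of dish below 0.02 m)) and contact force between the fingers and dish above 0.5 N and linear speed of dish below 0.03 m/s and angular speed of dish below 0.15 rad/s and contact force between dish and rack below 0.1 N and contact force between dish and vial below 0.1 N and contact force between dish and holder below 0.1 N and contact force between dish and brush below 0.1 N); the arm keeps its last pose, push and grip.
It fails at once if the ball rolls more than 30 mm from the middle of the dish (horizontal distance between ball_center and dish above 0.03 m).
It fails at once if the fingers push the ball (contact force between the fingers and ball above 0.3 N).
It fails at once if the dish is tilted more than 15 degrees (angle between dish's own z axis and vertical above 0.26 rad).
It fails at once if the swab is dropped (linear speed of swab above 0.5 m/s and contact force between the fingers and swab below 0.02 N).
It fails at once if a bystander is pushed more than 30 mm away, or the brush is pulled out or knocked over (distance of any of trackball, heatsink, drive, screwdish, screwdriver, tape from where it was at the start of the episode above 0.03 m or distance of brush from where it was at the start of the episode above 0.02 m or angle between brush's own z axis and vertical above 0.3 rad).
It also fails if it takes over 67 s, if anything falls off the work surface, if the arm or the gripper's body presses on something with over 40 N, if the wrist force passes 120 N, or if a joint passes its speed limit or range.

## Working session

There is one attempt and no reset: what is moved stays moved. The work goes in short steps, Python scripts to look and compute and a tool call to move; the robot and the scene stay as the last step left them, time stands still between calls to the robot, and variables do not carry over. Pictures are saved under pics/ and viewed, at most 10 in all, crops included, and the job is handed in when it is done.

Besides the shell and the picture viewer there is one more tool, called as name(argument=value, ...), one argument or row to a line, values as JSON. carry_out: Moves the arm, as the interface text tells. Its arguments: {"type":"object","properties":{"rows":{"type":"array"},"jaw":{"type":"number"},"force":{"type":"number"}},"required":["rows"]}

```bash
mkdir -p pics; ls; cat > h.py <<'E'
import numpy as np, cv2
from scipy.spatial.transform import Rotation as Ro
from plant import robot
def cam(n):
    m=robot.camera_model(n); K=np.array([[m['fx'],0,m['cx']],[0,m['fy'],m['cy']],[0,0,1]]); return K,np.array(m['dist'],float),np.array(m['R']),np.array(m['t']).ravel()
def ray(n,px):
    K,d,R,t=cam(n); p=cv2.undistortPoints(np.array(px,float).reshape(-1,1,2),K,d).reshape(-1,2)
    v=np.c_[p,np.ones(len(p))]@R; return -R.T@t, v
def atz(n,px,z):
    c,v=ray(n,px); return c+v*((z-c[2])/v[:,2])[:,None]
def proj(n,X):
    K,d,R,t=cam(n); return cv2.projectPoints(np.array(X,float).reshape(-1,1,3),cv2.Rodrigues(R)[0],t,K,d)[0].reshape(-1,2)
def tri(a,pa,b,pb):
    c1,v1=ray(a,pa);c2,v2=ray(b,pb); A=np.c_[v1[0],-v2[0]]; s=np.linalg.lstsq(A,c2-c1,rcond=None)[0]
    p,q=c1+s[0]*v1[0],c2+s[1]*v2[0]; return (p+q)/2,np.linalg.norm(p-q)
def save(n,f):
    im=robot.read_camera(n); cv2.imwrite(f,im[:,:,::-1]); return im
E
python3 - <<'E'
from h import *
for n in('scene','top'):
    im=save(n,f'pics/{n}0.png'); K,d,R,t=cam(n); print(n,K[0,0],(-R.T@t).round(3),R[2].round(2))
    for o in('swab','holder','brush','vial','rack','dish','ball','lug_left'):
        for r in robot.outline_of(n,o)[:3]: print(n,o,round(r['conf'],2),np.round(r['pixel'],1),r['pixels'].sum())
    np.save(n+'0.npy',im)
E
```

```text
pics
scene 511.50070850353325 [1.398 0.401 0.757] [-0.76 -0.32 -0.57]
scene holder 0.98 [420.5 275.1] 1377
scene holder 0.76 [551.9 314. ] 1761
scene holder 0.73 [492.1 250.1] 1210
scene brush 0.46 [410.4 254.4] 80
scene vial 0.6 [374.2 306.9] 209
scene vial 0.39 [256.6 258.5] 1278
scene rack 0.96 [374.8 325.5] 829
scene rack 0.45 [388.3 370.7] 3601
scene dish 0.91 [256.1 259.6] 1326
scene dish 0.57 [439.1 254.5] 141
scene ball 0.61 [256.3 249. ] 169
scene lug_left 0.95 [255.9 255.9] 1240
scene lug_left 0.72 [438.1 255.4] 131
top 483.07156277456534 [0.302 0.014 1.228] [ 0.21  0.01 -0.98]
top swab 0.61 [264.7 218.2] 293
top swab 0.55 [210.6 272. ] 42
top holder 0.98 [172.  278.4] 979
top holder 0.79 [228.5 273.5] 812
top holder 0.7 [165.1 347. ] 879
top brush 0.61 [239.7 269.6] 35
top vial 0.51 [405.5 183.2] 1585
top rack 0.59 [263.4 217.8] 418
top dish 0.57 [392.9 273.8] 1921
top ball 0.72 [394.4 265.4] 202
top ball 0.16 [208.5 268.9] 36
top lug_left 0.59 [384.3 272.7] 1910
```

View pics/scene0.png

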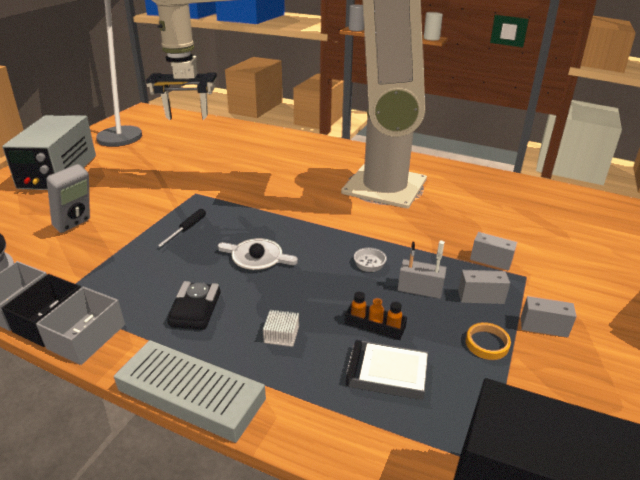

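View pics/top0.png

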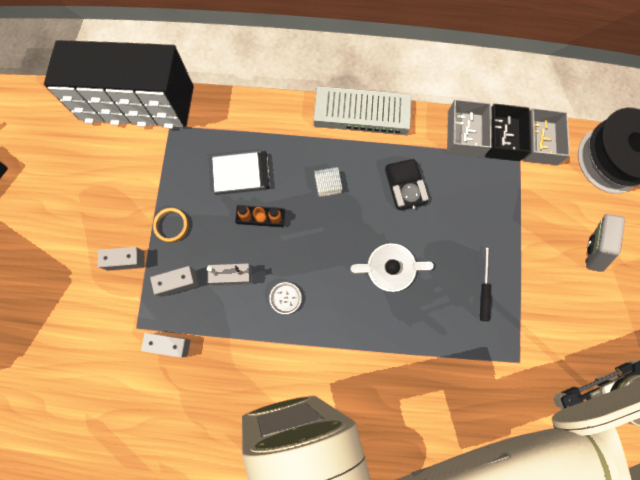

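The scene image shows four grey blocks at (421,277), (484,287), (493,250) and (548,316). Only the one at (421,277), or (228,273) in top, is farthest to the robot's right (-y). It carries the swab (white, scene (440,250)) and the brush (412,253). The open vial looks like the middle one (scene (377,305), top (260,215)). The dish is at top (392,267), with lugs at (360,268) and (425,266). Next is one close crop to check this.

```bash
python3 - <<'E'
from h import *
s=np.load('scene0.npy')[:,:,::-1];t=np.load('top0.npy')[:,:,::-1]
a=cv2.resize(s[235:340,340:460],None,fx=3.3,fy=3.3,interpolation=cv2.INTER_CUBIC)
b=cv2.resize(t[195:295,195:295],None,fx=3.46,fy=3.46,interpolation=cv2.INTER_CUBIC)
b=cv2.copyMakeBorder(b,0,0,0,0,0)
H=max(a.shape[0],b.shape[0]); o=np.zeros((H,a.shape[1]+b.shape[1],3),np.uint8);o[:a.shape[0],:a.shape[1]]=a;o[:b.shape[0],a.shape[1]:]=b
d=np.hstack([cv2.resize(t[235:300,340:445],None,fx=3.5,fy=3.5,interpolation=2),cv2.resize(s[230:295,205:310],None,fx=3.5,fy=3.5,interpolation=2)])
w=max(o.shape[1],d.shape[1]); print(a.shape,b.shape,d.shape)
p=lambda i:cv2.copyMakeBorder(i,0,0,0,w-i.shape[1],0)
cv2.imwrite('pics/c1.png',np.vstack([p(o),p(d)]))
E
```

```text
(346, 396, 3) (346, 346, 3) (228, 736, 3)
```

View pics/c1.png

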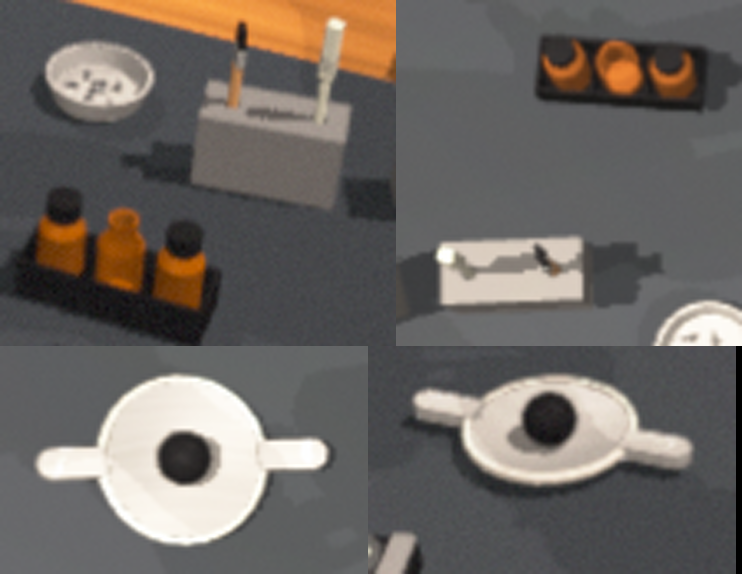

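```bash
cat > fit.py <<'E'
from h import *
from scipy.optimize import minimize
S={n:np.load(n+'0.npy') for n in('scene','top')}
def parts_dish(x,y,a):
    th=np.linspace(0,2*np.pi,60); P=[np.r_[np.c_[60*np.cos(th),60*np.sin(th),0*th+19],np.c_[40*np.cos(th),40*np.sin(th),0*th]]]
    for s in(1,-1): P.append(np.array([[i,s*j,k] for i in(-11,11) for j in(50,100) for k in(10,23)]+[[i,s*106,k] for i in(-6,6) for k in(10,23)]))
    c,d=np.cos(a),np.sin(a); return [p/1000@np.array([[c,d,0],[-d,c,0],[0,0,1]])+[x,y,0] for p in P]
def render(n,P):
    m=np.zeros((1920,2560),np.uint8)
    for p in P: cv2.fillConvexPoly(m,cv2.convexHull(np.round(proj(n,p)*4+1.5).astype(np.int32)),255)
    return cv2.resize(m,(640,480),interpolation=cv2.INTER_AREA)/255.
def fit(f,M,x0):
    c=lambda v:sum(abs(render(n,f(*v))-M[n]).sum() for n in M)
    r=minimize(c,x0,method='Nelder-Mead',options=dict(initial_simplex=np.array([x0]+[np.add(x0,np.eye(3)[i]*[.006,.006,.08][i]) for i in range(3)]),xatol=1e-4,fatol=.5)); return r.x,r.fun,sum(m.sum() for m in M.values())
E
python3 - <<'E'
from fit import *
for nm,a,b in(('mouth',(377.6,300.8),(259.2,210)),('capR',(359.4,294.1),(275.1,211.5)),('capL',(396.1,305.3),(243.3,210)),('swabtop',(441.8,242.6),(209.5,268.7)),('lugL',(297,260.3),(350.6,268.4)),('lugR',(218.1,246.3),(433.7,265.6)),('ball',(256.3,249),(394.4,265.4)) ):
    p,r=tri('scene',a,'top',b); print(nm,p.round(4),round(r*1000,1))
print('swab@hole',atz('scene',(437.6,272),.06).round(4))
M={}
for n,(u,v) in(('scene',(256,254)),('top',(392,267))):
    g=S[n].min(2); w=np.zeros_like(g); w[v-40:v+40,u-60:u+60]=(g>110)[v-40:v+40,u-60:u+60]
    k,l,st,_=cv2.connectedComponentsWithStats(w); i=1+st[1:,4].argmax(); c,_=cv2.findContours((l==i).astype(np.uint8),0,1); m=np.zeros_like(g);cv2.drawContours(m,c,-1,1,-1); M[n]=m.astype(float)
d0=atz('top',[[392,267]],.01)[0]
print('dish',fit(parts_dish,M,[d0[0],d0[1],0.]))
for n in M: print(n,fit(parts_dish,{n:M[n]},[d0[0],d0[1],0.]))
box=lambda x,y,a:[np.array([[i,j,k] for i in(-.022,.022) for j in(-.05,.05) for k in(0,.06)])@np.array([[np.cos(a),np.sin(a),0],[-np.sin(a),np.cos(a),0],[0,0,1]])+[x,y,0]]
H={}
for n,p in(('scene',(421,275)),('top',(228,273))):
    for r in robot.outline_of(n,'holder'):
        if np.hypot(*(np.array(r['pixel'])-p))<12: H[n]=r['pixels'].astype(float)
h0=atz('top',[[228,272]],.05)[0]
for n in H: print(n,fit(box,{n:H[n]},[h0[0],h0[1],0.]))
print('holder',fit(box,H,[h0[0],h0[1],0.]))
s=robot.read_state(); print(s['t'],s['tool_pos'],s['orientation'],Ro.from_rotvec(s['orientation']).as_matrix().round(3),s['opening'])
E
```

```text
mouth [0.617  0.1818 0.0672] 8.4
capR [0.6159 0.1413 0.0701] 8.0
capL [0.6138 0.2213 0.0667] 7.7
swabtop [0.45   0.2692 0.1349] 5.5
lugL [ 0.4992 -0.0612  0.0171] 5.0
lugR [ 0.5257 -0.2737  0.0129] 5.6
ball [ 0.5139 -0.1685  0.0287] 8.7
swab@hole [[0.456 0.275 0.06 ]]
dish (array([ 0.51316365, -0.16616051,  0.12952813]), np.float64(404.62745098039215), np.float64(3828.0))
scene (array([ 0.51189368, -0.16370862,  0.11714333]), np.float64(173.02745098039213), np.float64(1536.0))
top (array([ 0.51339249, -0.16683234,  0.12814788]), np.float64(221.32549019607842), np.float64(2292.0))
scene (array([0.45610901, 0.24091113, 0.15178037]), np.float64(103.78823529411764), np.float64(1377.0))
top (array([0.45516682, 0.2371493 , 0.12046658]), np.float64(119.9137254901961), np.float64(812.0))
holder (array([0.45502043, 0.24003468, 0.15543479]), np.float64(278.9529411764706), np.float64(2189.0))
1.0 [ 0.25060033 -0.54518338  0.23745051] [3.06893181e+00 6.71558480e-01 1.74339512e-05] [[ 0.909  0.418  0.   ]
 [ 0.418 -0.909 -0.   ]
 [ 0.     0.    -1.   ]] 0.09302797450590114
```

```bash
python3 - <<'E'
from fit import *
for nm,a,b,z in(('mouth',(377.6,300.8),(259.2,210),.069),('capR',(359.4,294.1),(275.1,211.5),.073),('capL',(396.1,305.3),(243.3,210),.073),('swabtop',(441.8,242.6),(209.5,268.7),.14),('lugL',(297,260.3),(350.6,268.4),.0165),('lugR',(218.1,246.3),(433.7,265.6),.0165),('ball',(256.3,249),(394.4,265.4),.025) ):
    print(nm,atz('scene',[a],z)[0].round(4),atz('top',[b],z)[0].round(4))
# gripper check: fingertips projected
s=robot.read_state();R=Ro.from_rotvec(s['orientation']).as_matrix();p=np.array(s['tool_pos'])
print('TCP',proj('scene',p),proj('top',p)); X=[p+R@[0,y,.019] for y in(-.0465,.0465)]
print('tips',proj('scene',X),proj('top',X))
o=S['scene'][60:130,130:230,::-1];t=S['top'][360:460,540:640,::-1]
cv2.imwrite('pics/c2.png',np.hstack([cv2.resize(o,(500,350),interpolation=2),cv2.resize(t,(350,350),interpolation=2)[:, :300]]))
E
```

```text
mouth [0.6176 0.1863 0.069 ] [0.6178 0.1776 0.069 ]
capR [0.6179 0.1461 0.073 ] [0.6164 0.1372 0.073 ]
capL [0.6195 0.2265 0.073 ] [0.6131 0.2165 0.073 ]
swabtop [0.4564 0.2728 0.14  ] [0.45   0.2652 0.14  ]
lugL [ 0.4979 -0.0591  0.0165] [ 0.5003 -0.0636  0.0165]
lugR [ 0.5297 -0.2673  0.0165] [ 0.5264 -0.2754  0.0165]
ball [ 0.5089 -0.1668  0.025 ] [ 0.5165 -0.1731  0.025 ]
TCP [[184.9693729  111.76900299]] [[580.6367307  390.56197069]]
tips [[201.43885051 117.91037038]
 [170.15382232 118.02608849]] [[556.94102092 398.26693268]
 [594.47923221 381.46333112]]
```

View pics/c2.png

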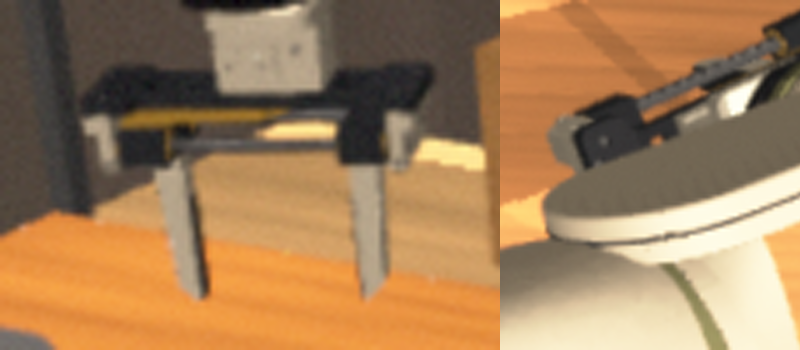

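The fingertips at scene (170,118) and (204,119) show that the scene camera reads y about 3 mm high. Top reads low by a similar amount, so I use the mean of the two.

```bash
cat >> h.py <<'E'
def rows(*W):
    """W: (x,y,z,yaw of tool y) -> tool-frame deltas from the current commanded(measured) pose"""
    s=robot.read_state();R=Ro.from_rotvec(s['orientation']).as_matrix();p=np.array(s['tool_pos'])
    for x,y,z,a in W:
        T=np.array([[np.sin(a),np.cos(a),0],[-np.cos(a),np.sin(a),0],[0,0,-1]]).T.copy()
        T=np.column_stack([[np.sin(a),-np.cos(a),0],[np.cos(a),np.sin(a),0],[0,0,-1]])
        print((R.T@(np.array([x,y,z])-p)).round(4),np.degrees(Ro.from_matrix(R.T@T).as_rotvec()).round(2))
E
python3 - <<'E'
from h import *
print(robot.read_state()['q'])
rows((.48,-.2,.237,-.5),(.451,.269,.2,.15))
E
```

```text
[-1.22537368e+00  1.30388510e-01  1.48818468e+00  5.41744569e-06
  1.52297524e+00 -8.54358329e-02]Traceback (most recent call last):
  File "<stdin>", line 3, in <module>
  File "h.py", line 24, in rows
    print((R.T@(np.array([x,y,z])-p)).round(4),np.degrees(Ro.from_matrix(R.T@T).as_rotvec()).round(2))
                                                          ~~~~~~~~~~~~~~^^^^^^^
  File "scipy/spatial/transform/_rotation.pyx", line 1143, in scipy.spatial.transform._rotation.Rotation.from_matrix
ValueError: Non-positive determinant (left-handed or null coordinate frame) in rotation matrix 0: [[-8.02132720e-01  5.97145795e-01 -1.61734829e-06]
 [ 5.97145794e-01  8.02132719e-01 -4.45298088e-05]
 [ 2.52934601e-05  3.66846094e-05  9.99999999e-01]].
```

```bash
sed -i '/T=np.array(\[\[np.sin/d; s/\[\[np.sin(a),-np.cos(a),0\]/[[-np.sin(a),np.cos(a),0]/' h.py
python3 - <<'E'
from h import *
rows((.48,-.2,.237,-.5),(.451,.269,.2,.15))
E
```

```text
[ 0.3526 -0.2178  0.0004] [  0.     0.   -36.67]
[ 0.5221 -0.6561  0.0374] [  0.     0.   -73.91]
```

carry_out(
  rows=[
    [0.044,-0.027,0,0,0,-4.6],
    [0.088,-0.054,0,0,0,-9.2],
    [0.132,-0.082,0,0,0,-13.8],
    [0.176,-0.109,0,0,0,-18.3],
    [0.22,-0.136,0,0,0,-22.9],
    [0.264,-0.163,0,0,0,-27.5],
    [0.308,-0.19,0,0,0,-32.1],
    [0.353,-0.218,0,0,0,-36.7],
    [0.372,-0.265,0.004,0,0,-41],
    [0.391,-0.314,0.008,0,0,-45],
    [0.41,-0.363,0.012,0,0,-49],
    [0.429,-0.412,0.016,0,0,-53],
  ],
  jaw=130,
)

```text
t: 2.5
tool_pos: [0.4681, 0.0099, 0.2215]
orientation: [2.444, 1.973, 0.001]
force: [0.1, -0.2, -0.5]
opening: 0.0455
gripper_force: 0.0
```

```bash
python3 - <<'E'
from h import *
s=robot.read_state();print(s['t'],s['tool_pos'],s['q'],s['opening'])
rows((.451,.269,.2,.15),(.451,.269,.118,.15))
E
```

```text
2.5 [0.46808051 0.0099368  0.22153885] [-8.83890131e-02 -2.27055741e-01  1.86306203e+00  4.84314102e-05
  1.50487705e+00  1.24469841e-01] 0.04546291325537071
[ 0.2496 -0.0714  0.0215] [  0.04  -0.   -20.79]
[ 0.2496 -0.0715  0.1035] [  0.04  -0.   -20.79]
```

carry_out(
  rows=[
    [0.042,-0.012,0.004,0,0,-3.5],
    [0.084,-0.024,0.007,0,0,-7],
    [0.125,-0.036,0.011,0,0,-10.5],
    [0.167,-0.048,0.014,0,0,-14],
    [0.21,-0.06,0.018,0,0,-17.4],
    [0.25,-0.0715,0.0215,0,0,-20.8],
    [0.25,-0.0715,0.0215,0,0,-20.8],
    [0.25,-0.0715,0.0215,0,0,-20.8],
  ],
)

```text
t: 3.5
tool_pos: [0.4518, 0.2675, 0.1999]
orientation: [2.051, 2.379, -0.001]
force: [0.4, -0.8, -0.5]
opening: 0.0459
gripper_force: 0.0
```

```bash
python3 - <<'E'
from h import *
s=robot.read_state();print(s['t'],s['tool_pos'])
rows((.451,.269,.2,.15),(.451,.269,.118,.15))
a=save('scene','pics/s3.png')[200:290,390:490,::-1];b=save('top','pics/t3.png')[230:310,170:270,::-1]
cv2.imwrite('pics/c3.png',np.hstack([cv2.resize(a,(400,360),interpolation=2),cv2.resize(b,(400,320),interpolation=2).__class__(0) if 0 else cv2.copyMakeBorder(cv2.resize(b,(400,320),interpolation=2),0,40,0,0,0)]))
p=np.array(s['tool_pos']);R=Ro.from_rotvec(s['orientation']).as_matrix()
X=[p+R@[0,y,.019] for y in(-.0227,0,.0227)];print(proj('scene',X).round(1),proj('top',X).round(1))
E
```

```text
3.5 [0.45175922 0.26750374 0.19989464]
[ 0.0016 -0.0005 -0.0001] [-0.01  0.03 -0.11]
[ 0.0016 -0.0005  0.0819] [-0.01  0.03 -0.11]
[[443.5 219.8]
 [442.6 225.1]
 [441.8 230.6]] [[204.9 275.1]
 [204.7 264.9]
 [204.6 254.8]]
```

View pics/c3.png

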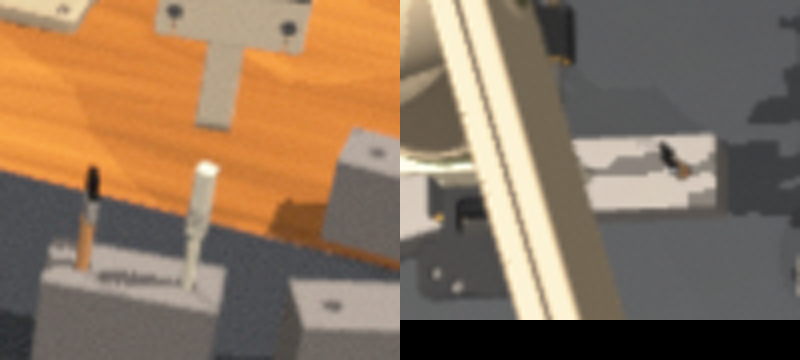

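Scene shows the near fingertip centred at (444,232) and the swab top at (441.5,242.5). They are aligned to within 2–3 mm, with the brush well clear at (413,245). I'm going down.

carry_out(
  rows=[
    [0,0,0.02,0,0,0],
    [0,0,0.04,0,0,0],
    [0,0,0.06,0,0,0],
    [0,0,0.075,0,0,0],
    [0,0,0.082,0,0,0],
    [0,0,0.082,0,0,0],
  ],
)

```text
t: 4.35
tool_pos: [0.4518, 0.2675, 0.1178]
orientation: [-2.051, -2.379, 0.001]
force: [-0.5, -0.1, 0.6]
opening: 0.0457
gripper_force: 0.0
```

carry_out(
  rows=[
    [0,0,0,0,0,0],
    [0,0,0,0,0,0],
    [0,0,0,0,0,0],
    [0,0,0,0,0,0],
  ],
  jaw=255,
  force=15,
)

```text
t: 4.85
tool_pos: [0.4519, 0.2679, 0.1181]
orientation: [2.051, 2.38, 0.0]
force: [0.1, 0.1, 0.3]
opening: 0.0112
gripper_force: 15.0
```

```bash
python3 - <<'E'
from h import *
s=robot.read_state();print(s['t'],s['tool_pos'],s['opening'],s['force'])
a=save('scene','pics/s4.png')[200:290,390:490,::-1]
cv2.imwrite('pics/c4.png',cv2.resize(a,(500,450),interpolation=2))
E
```

```text
4.85 [0.45189891 0.26791921 0.11814186] 0.011164588305444858 [0.14995185 0.06005746 0.34718919]
```

View pics/c4.png

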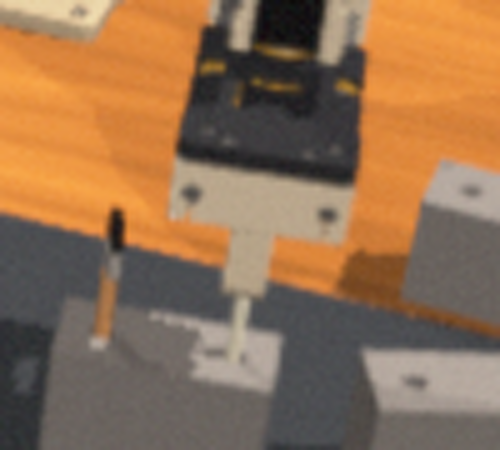

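Scene shows the pads closed on the grip, centred at about (439.5,253), with the rod below entering the hole at (437,272). Opening is 11 mm and grip 15 N. Now I lift.

carry_out(
  rows=[
    [0,0,-0.006,0,0,0],
    [0,0,-0.02,0,0,0],
    [0,0,-0.04,0,0,0],
    [0,0,-0.06,0,0,0],
    [0,0,-0.08,0,0,0],
    [0,0,-0.1,0,0,0],
    [0,0,-0.1,0,0,0],
  ],
  force=25,
)

```text
t: 5.78
tool_pos: [0.453, 0.2684, 0.2206]
orientation: [2.05, 2.378, 0.006]
force: [-0.4, 0.4, -0.8]
opening: 0.0108
gripper_force: 25.0
```

```bash
python3 - <<'E'
from h import *
s=robot.read_state();print(s['t'],s['tool_pos'],s['opening'],s['force'])
rows((.617,.182,.218,.15))
E
```

```text
5.775 [0.45298818 0.26836275 0.22064955] 0.010849731076804812 [-0.42180566  0.43032908 -0.76797953]
[-0.1096  0.1495  0.0031] [ 0.23 -0.07 -0.11]
```

carry_out(
  rows=[
    [-0.01,0.015,0,0,0,0],
    [-0.032,0.044,0,0,0,0],
    [-0.056,0.076,0,0,0,0],
    [-0.08,0.108,0,0,0,0],
    [-0.1,0.136,0,0,0,0],
    [-0.11,0.15,0,0,0,0],
    [-0.11,0.15,0,0,0,0],
    [-0.11,0.15,0,0,0,0],
    [-0.11,0.15,0,0,0,0],
  ],
)

```text
t: 6.9
tool_pos: [0.6158, 0.1816, 0.2177]
orientation: [-2.05, -2.38, 0.001]
force: [-1.2, 0.5, -0.8]
opening: 0.011
gripper_force: 25.0
```

```bash
python3 - <<'E'
from h import *
s=robot.read_state();print(s['t'],s['tool_pos'],s['opening'],s['force'])
a=save('scene','pics/s5.png')[225:325,325:445,::-1]
b=save('top','pics/t5.png')[180:260,210:310,::-1]
cv2.imwrite('pics/c5.png',np.hstack([cv2.resize(a,(480,400),interpolation=2),cv2.copyMakeBorder(cv2.resize(b,(300,240),interpolation=2),0,160,0,0,0)]))
p=np.array(s['tool_pos']); print(proj('scene',[p,p-[0,0,.108]]),proj('top',[p,p-[0,0,.108]]), proj('scene',[p[0],p[1],.069]))
E
```

```text
6.9 [0.6157772  0.18157449 0.21770794] 0.010975926671247322 [-1.18780584  0.52449209 -0.82783058]
[[381.48755965 239.92663699]
 [377.20350822 284.29591132]] [[249.93513919 192.1860094 ]
 [255.62265043 206.0313985 ]] [[375.6996869 299.6521448]]
```

View pics/c5.png

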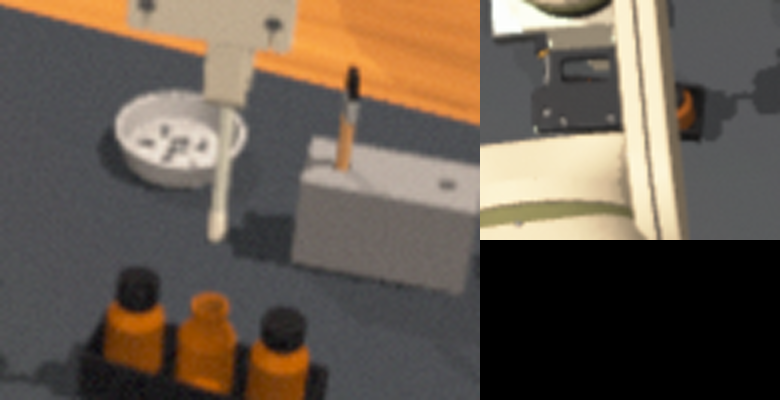

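Scene shows the foot at (378.8,284.5) and the open mouth centred at (377.5,300.3). Top is blocked by the arm. The tip sits over the mouth to within about 2 mm, needing roughly +1.5 mm in x. I lower to just above the mouth and look again.

carry_out(
  rows=[
    [0,0.0015,0.01,0,0,0],
    [0,0.0015,0.022,0,0,0],
    [0,0.0015,0.034,0,0,0],
    [0,0.0015,0.036,0,0,0],
    [0,0.0015,0.036,0,0,0],
  ],
)

```text
t: 7.62
tool_pos: [0.6177, 0.1813, 0.1816]
orientation: [-2.051, -2.379, 0.001]
force: [-0.4, 0.2, 0.1]
opening: 0.0107
gripper_force: 25.0
```

```bash
python3 - <<'E'
from h import *
s=robot.read_state();print(s['t'],s['tool_pos'],s['opening'],s['force'])
a=save('scene','pics/s6.png')[260:330,340:420,::-1]
cv2.imwrite('pics/c6.png',cv2.resize(a,(640,560),interpolation=2))
p=np.array(s['tool_pos']); print(proj('scene',[p-[0,0,.108],[p[0],p[1],.069]]))
E
```

```text
7.625 [0.61770692 0.18130763 0.18158761] 0.010689227330404874 [-0.40293487  0.15283037  0.13191396]
[[375.43445869 298.47502546]
 [375.26871994 300.17141972]]
```

View pics/c6.png

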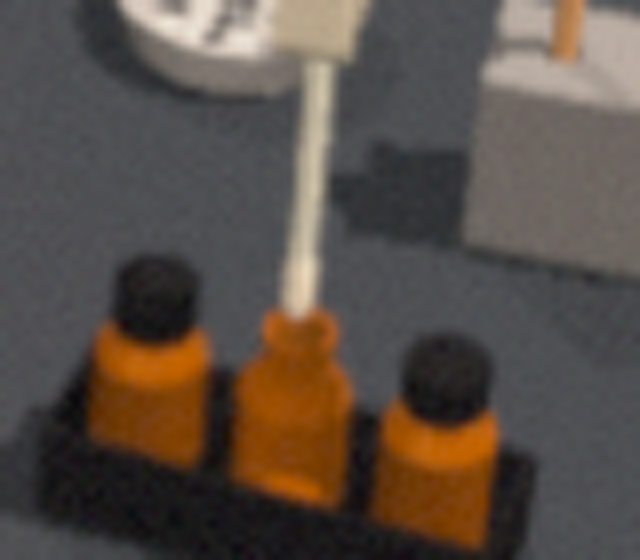

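The foot is at (377.2,299.8), right at the back half of the mouth ellipse, whose centre is about (377.5,301.4). That puts it centred within 1 mm. I insert it step by step.

carry_out(
  rows=[
    [0.0007,0,0.004,0,0,0],
    [0.0007,0,0.008,0,0,0],
    [0.0007,0,0.013,0,0,0],
    [0.0007,0,0.018,0,0,0],
    [0.0007,0,0.023,0,0,0],
    [0.0007,0,0.023,0,0,0],
  ],
)

```text
t: 8.43
tool_pos: [0.6174, 0.182, 0.1582]
orientation: [-2.051, -2.379, 0.001]
force: [0.2, -0.4, -0.3]
opening: 0.0108
gripper_force: 25.0
```

carry_out(
  rows=[
    [0,0,0.006,0,0,0],
    [0,0,0.012,0,0,0],
    [0,0,0.018,0,0,0],
    [0,0,0.024,0,0,0],
    [0,0,0.03,0,0,0],
    [0,0,0.036,0,0,0],
    [0,0,0.039,0,0,0],
    [0,0,0.041,0,0,0],
    [0,0,0.041,0,0,0],
  ],
)

```text
t: 9.55
tool_pos: [0.6178, 0.1821, 0.1179]
orientation: [-2.051, -2.38, -0.0]
force: [0.3, 0.2, -0.1]
opening: 0.0109
gripper_force: 25.0
```

carry_out(
  rows=[
    [0,0,0.001,0,0,0],
    [0,0,0.002,0,0,0],
    [0,0,0.002,0,0,0],
  ],
)

```text
t: 9.93
tool_pos: [0.6177, 0.1821, 0.1159]
orientation: [-2.051, -2.38, 0.0]
force: [0.2, -0.5, -0.9]
opening: 0.0112
gripper_force: 25.0
```

carry_out(
  rows=[
    [0,0,0.001,0,0,0],
    [0,0,0.0015,0,0,0],
    [0,0,0.0015,0,0,0],
  ],
)

```text
t: 10.3
tool_pos: [0.6177, 0.182, 0.1144]
orientation: [-2.051, -2.38, 0.0]
force: [0.9, 0.0, -0.5]
opening: 0.0105
gripper_force: 25.0
```

carry_out(
  rows=[
    [0,0,0.001,0,0,0],
    [0,0,0.0015,0,0,0],
    [0,0,0.0015,0,0,0],
  ],
)

```text
t: 10.68
tool_pos: [0.6182, 0.1821, 0.1137]
orientation: [2.051, 2.379, 0.001]
force: [-0.9, 0.1, 4.0]
opening: 0.0111
gripper_force: 25.0
```

Contact with the bottom at 4 N. Releasing.

carry_out(
  rows=[
    [0,0,0,0,0,0],
    [0,0,0,0,0,0],
    [0,0,0,0,0,0],
    [0,0,0,0,0,0],
    [0,0,0,0,0,0],
    [0,0,0,0,0,0],
  ],
  jaw=110,
)

```text
t: 11.42
tool_pos: [0.6178, 0.182, 0.113]
orientation: [2.051, 2.38, 0.0]
force: [0.0, 0.2, -0.5]
opening: 0.0528
gripper_force: 0.0
```

carry_out(
  rows=[
    [0,0,-0.01,0,0,0],
    [0,0,-0.03,0,0,0],
    [0,0,-0.055,0,0,0],
    [0,0,-0.08,0,0,0],
    [0,0,-0.105,0,0,0],
    [0,0,-0.11,0,0,0],
  ],
)

```text
t: 12.18
tool_pos: [0.6194, 0.1824, 0.2272]
orientation: [2.049, 2.377, 0.007]
force: [-0.2, 0.3, 0.2]
opening: 0.0529
gripper_force: 0.0
```

```bash
python3 - <<'E'
from h import *
s=robot.read_state();print(s['t'],s['tool_pos'],s['opening'],s['force'])
a=save('scene','pics/s7.png')[215:335,325:445,::-1]
cv2.imwrite('pics/c7.png',cv2.resize(a,(480,480),interpolation=2))
c=np.array([.5135,-.1665]);yaw=.133
l=c+.085*np.array([-np.sin(yaw),np.cos(yaw)]); print(l)
rows((*l,.2,yaw))
E
```

```text
12.175 [0.61938733 0.18242913 0.22724137] 0.05290933581789013 [-0.15678524  0.29120719  0.18528956]
[ 0.5022283  -0.08225067]
[-0.2445 -0.1546  0.0254] [ 0.26 -0.02  0.86]
```

View pics/c7.png

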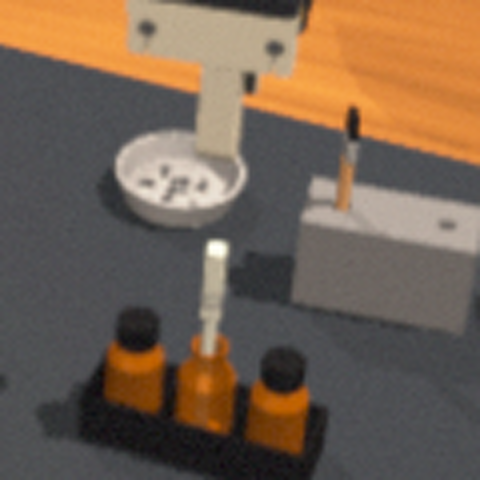

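The swab stands upright in the middle open vial (scene, grip top at (379,276)), and the fingers are clear. Next is the dish's left lug.

carry_out(
  rows=[
    [-0.02,-0.013,0.002,0,0,0.2],
    [-0.065,-0.041,0.006,0,0,0.4],
    [-0.11,-0.07,0.011,0,0,0.6],
    [-0.155,-0.098,0.016,0,0,0.8],
    [-0.2,-0.126,0.021,0,0,0.9],
    [-0.235,-0.149,0.025,0,0,0.9],
    [-0.2445,-0.1546,0.0254,0,0,0.9],
    [-0.2445,-0.1546,0.0254,0,0,0.9],
    [-0.2445,-0.1546,0.0254,0,0,0.9],
  ],
)

```text
t: 13.35
tool_pos: [0.5014, -0.0816, 0.1975]
orientation: [-2.068, -2.364, -0.001]
force: [-0.2, 1.0, 0.3]
opening: 0.053
gripper_force: 0.0
```

```bash
python3 - <<'E'
from fit import *
s=robot.read_state();print(s['t'],s['tool_pos'],s['opening'])
rows((.5022,-.0823,.0215,.133))
# recheck dish from current scene picture; fingertips location
n='scene';S[n]=save(n,'pics/s8.png');u,v=256,254
g=S[n].min(2); w=np.zeros_like(g); w[v-40:v+40,u-60:u+60]=(g>110)[v-40:v+40,u-60:u+60]
k,l,st,_=cv2.connectedComponentsWithStats(w); i=1+st[1:,4].argmax(); c,_=cv2.findContours((l==i).astype(np.uint8),0,1); m=np.zeros_like(g);cv2.drawContours(m,c,-1,1,-1)
print(fit(parts_dish,{n:m.astype(float)},[.513,-.166,.13])[:2])
E
```

```text
13.35 [ 0.50138491 -0.08155047  0.19750376] 0.05299376480045151
[-0.0009  0.0007  0.176 ] [ 0.01 -0.02  0.01]
(array([ 0.51436263, -0.16238105,  0.1481833 ]), np.float64(201.18039215686275))
```

Descend to just above the lug, then down to grasp height.

carry_out(
  rows=[
    [0,0.001,0.03,0,0,0],
    [0,0.001,0.06,0,0,0],
    [0,0.001,0.09,0,0,0],
    [0,0.001,0.12,0,0,0],
    [0,0.001,0.135,0,0,0],
    [0,0.001,0.135,0,0,0],
  ],
)

```text
t: 14.15
tool_pos: [0.5013, -0.0816, 0.0616]
orientation: [-2.067, -2.363, 0.001]
force: [-0.1, 1.0, 0.0]
opening: 0.053
gripper_force: 0.0
```

```bash
python3 - <<'E'
from h import *
s=robot.read_state();print(s['t'],s['tool_pos'],s['opening'])
rows((.5022,-.0823,.0215,.133))
a=save('scene','pics/s9.png')[215:285,195:315,::-1];b=save('top','pics/t9.png')[225:310,320:450,::-1]
cv2.imwrite('pics/c9.png',np.vstack([cv2.resize(a,(540,315),interpolation=2),cv2.resize(b,(540,353-80),interpolation=2)]))
p=np.array(s['tool_pos']);R=Ro.from_rotvec(s['orientation']).as_matrix()
X=[p+R@[0,y,.019] for y in(-.0265,0,.0265)];print(proj('scene',X).round(1),proj('top',X).round(1))
E
```

```text
14.15 [ 0.5013234  -0.08162253  0.06160919] 0.05300034648778392
[-0.0008  0.0009  0.0401] [-0.12 -0.06  0.01]
[[291.5 244.1]
 [287.9 250. ]
 [284.2 256.1]] [[359.3 277.6]
 [358.6 267. ]
 [358.  256.5]]
```

View pics/c9.png

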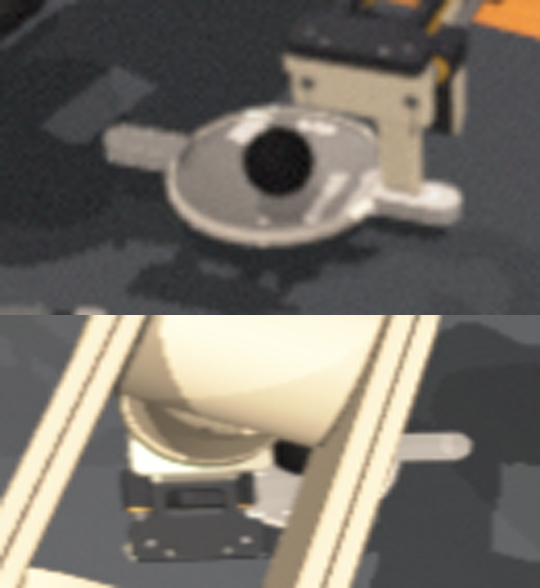

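Scene shows the near fingertip at (284,257), straddling the left lug (end at (298,259)). The gripper is clear of the rim and ball (257,251). Going down.

carry_out(
  rows=[
    [-0.0005,0.001,0.01,0,0,0],
    [-0.0005,0.001,0.02,0,0,0],
    [-0.0005,0.001,0.03,0,0,0],
    [-0.0005,0.001,0.037,0,0,0],
    [-0.0005,0.001,0.04,0,0,0],
    [-0.0005,0.001,0.04,0,0,0],
  ],
)

```text
t: 15.0
tool_pos: [0.5028, -0.0827, 0.0223]
orientation: [-2.069, -2.363, 0.0]
force: [-0.5, -0.3, 0.8]
opening: 0.0529
gripper_force: 0.0
```

carry_out(
  rows=[
    [0,0,0,0,0,0],
    [0,0,0,0,0,0],
    [0,0,0,0,0,0],
  ],
  jaw=176,
  force=3,
)

```text
t: 15.38
tool_pos: [0.5032, -0.0828, 0.0228]
orientation: [2.069, 2.363, 0.0]
force: [1.7, 0.4, -0.2]
opening: 0.0297
gripper_force: 0.0
```

carry_out(
  rows=[
    [0,0,0,0,0,0],
  ],
  jaw=181,
)

```text
t: 15.5
tool_pos: [0.503, -0.0828, 0.0227]
orientation: [2.07, 2.363, 0.0]
force: [-0.9, -0.4, 0.2]
opening: 0.0273
gripper_force: 0.0
```

carry_out(
  rows=[
    [0,0,0,0,0,0],
  ],
  jaw=185,
)

```text
t: 15.62
tool_pos: [0.503, -0.0828, 0.0226]
orientation: [2.07, 2.363, 0.0]
force: [0.9, -0.0, 0.9]
opening: 0.0255
gripper_force: 0.0
```

carry_out(
  rows=[
    [0,0,0,0,0,0],
  ],
  jaw=188,
)

```text
t: 15.75
tool_pos: [0.503, -0.0828, 0.0225]
orientation: [-2.07, -2.363, -0.0]
force: [0.5, 0.1, 0.7]
opening: 0.0244
gripper_force: 0.0
```

carry_out(
  rows=[
    [0,0,0,0,0,0],
  ],
  jaw=191,
)

```text
t: 15.88
tool_pos: [0.503, -0.0828, 0.0226]
orientation: [2.07, 2.363, 0.0]
force: [0.5, -0.5, -0.1]
opening: 0.0235
gripper_force: 0.2
```

carry_out(
  rows=[
    [0,0,0,0,0,0],
    [0,0,0,0,0,0],
  ],
  jaw=194,
)

```text
t: 16.12
tool_pos: [0.503, -0.0828, 0.0225]
orientation: [2.07, 2.363, 0.0]
force: [1.6, 0.8, 0.2]
opening: 0.0218
gripper_force: 0.2
```

carry_out(
  rows=[
    [0,0,0,0,0,0],
    [0,0,0,0,0,0],
    [0,0,0,0,0,0],
  ],
  jaw=200,
)

```text
t: 16.5
tool_pos: [0.503, -0.0828, 0.0226]
orientation: [2.07, 2.363, 0.0]
force: [0.5, 0.8, -0.5]
opening: 0.022
gripper_force: 3.0
```

carry_out(
  rows=[
    [0,0,0,0,0,0],
    [0,0,0,0,0,0],
    [0,0,0,0,0,0],
    [0,0,0,0,0,0],
  ],
  jaw=255,
  force=15,
)

```text
t: 17.0
tool_pos: [0.503, -0.0828, 0.0225]
orientation: [-2.07, -2.363, -0.0]
force: [0.4, 1.3, 0.1]
opening: 0.0219
gripper_force: 15.0
```

carry_out(
  rows=[
    [0,0,0,0,0,0],
    [0,0,0,0,0,0],
    [0,0,0,0,0,0],
    [0,0,0,0,0,0],
  ],
  force=45,
)

```text
t: 17.5
tool_pos: [0.503, -0.0828, 0.0225]
orientation: [-2.07, -2.364, 0.0]
force: [0.3, 0.2, -0.9]
opening: 0.0217
gripper_force: 45.0
```

```bash
python3 - <<'E'
from h import *
s=robot.read_state();print(s['t'],s['tool_pos'],s['opening'],s['q'])
save('scene','pics/s10.png')
for n in('dish','ball'):
    for r in robot.outline_of('scene',n)[:1]: print(n,r['conf'],r['pixel'],r['pixels'].sum())
E
```

```text
17.5 [ 0.50298293 -0.08278843  0.02254197] 0.02165830508219761 [-2.63739056e-01  1.09998207e-01  1.92698421e+00 -6.49808541e-06
  1.10461995e+00 -3.96115360e-01]
dish 0.85 [246.8, 254.7] 942
ball 0.7 [254.8, 250.3] 120
```

carry_out(
  rows=[
    [0,0,-0.002,0,0,0],
    [0,0,-0.005,0,0,0],
    [0,0,-0.01,0,0,0],
    [0,0,-0.016,0,0,0],
    [0,0,-0.023,0,0,0],
    [0,0,-0.03,0,0,0],
    [0,0,-0.037,0,0,0],
    [0,0,-0.044,0,0,0],
    [0,0,-0.051,0,0,0],
    [0,0,-0.056,0,0,0],
    [0,0,-0.059,0,0,0],
    [0,0,-0.06,0,0,0],
  ],
)

```text
t: 19.15
tool_pos: [0.503, -0.0828, 0.0826]
orientation: [2.07, 2.363, 0.0]
force: [0.3, 0.5, -1.1]
opening: 0.0215
gripper_force: 45.0
```

```bash
cat > chk.py <<'E'
from fit import *
import sys
# dish pose relative to grasp: compare ball & dish in scene against prediction
def chk(tag):
    s=robot.read_state();p=np.array(s['tool_pos']);R=Ro.from_rotvec(s['orientation']).as_matrix()
    print(s['t'],p.round(4),s['opening'],np.round(s['force'],1),np.round(s['wrist_torque'],2),'tilt',np.degrees(np.arccos(-R[2,2])).round(2))
    c=p-R[:,0]*.085; 
    c[2]=p[2]-.006+.009
    print('pred ball px',proj('scene',c).round(1))
    far=p-R[:,0]*.191; near=p+R[:,0]*.021; print('pred far lug end',proj('scene',far).round(1))
    save('scene',f'pics/{tag}.png')
    for n in('ball','dish'):
        for r in robot.outline_of('scene',n)[:1]:
            ys,xs=np.nonzero(r['pixels']);i=xs.argmin();print(n,round(r['conf'],2),r['pixel'],'centroid',xs.mean().round(1),ys.mean().round(1),'left end',xs[i],ys[xs==xs[i]].mean())
E
python3 -c "from chk import *;chk('s11')"
```

```text
19.15 [ 0.503  -0.0828  0.0826] 0.021506425419084173 [ 0.3  0.5 -1.1] [ 0.15 -0.08 -0.05] tilt 0.0
pred ball px [[253.6 229.6]]
pred far lug end [[214.1 223.5]]
ball 0.64 [254.6, 231.0] centroid 254.6 231.4 left end 249 230.5
dish 0.83 [245.9, 239.1] centroid 249.6 236.0 left end 216 227.0
```

```bash
python3 - <<'E'
from fit import *
R=Ro.from_rotvec([-2.07,-2.3635,0]).as_matrix()
for f,z in(('s10',.0225),('s11',.0826)):
    im=cv2.imread(f'pics/{f}.png'); g=im.min(2); 
    p=np.array([.503,-.0828,z]); far=p-R[:,0]*.191; c=p-R[:,0]*.085+[0,0,.003]
    q=proj('scene',[far,c]); 
    b=np.argwhere(im.max(2)<45); k=b[np.hypot(b[:,1]-q[1,0],b[:,0]-q[1,1])<12]
    x0,y0=np.round(q[0]).astype(int); sub=im.max(2)[y0-8:y0+14,x0-8:x0+14]
    col=g[y0-14:y0+18,x0+8]; print(f,'pred far,ball',q.round(1).tolist(),'ball',k[:,::-1].mean(0).round(2),len(k),'lug column',x0+8,y0-14,col.tolist())
E
```

```text
s10 pred far,ball [[216.6, 243.6], [255.1, 249.9]] ball [255.2  250.78] 120 lug column 225 230 [50, 55, 58, 73, 79, 77, 75, 77, 81, 82, 80, 76, 79, 107, 137, 140, 133, 134, 137, 128, 125, 109, 70, 47, 44, 46, 37, 44, 39, 47, 50, 52]
s11 pred far,ball [[214.1, 223.5], [253.6, 229.6]] ball [253.96 230.99] 136 lug column 222 210 [48, 53, 51, 50, 50, 49, 50, 50, 49, 45, 52, 49, 57, 88, 135, 141, 133, 134, 140, 128, 125, 122, 107, 86, 80, 78, 75, 57, 53, 49, 44, 42]
```

The lug end and ball both moved with the lift to within 0.5 px of prediction, so the dish is level to within about 1° and the ball is central. I lift further.

carry_out(
  rows=[
    [0,0,-0.001,0,0,0],
    [0,0,-0.004,0,0,0],
    [0,0,-0.009,0,0,0],
    [0,0,-0.016,0,0,0],
    [0,0,-0.024,0,0,0],
    [0,0,-0.032,0,0,0],
    [0,0,-0.04,0,0,0],
    [0,0,-0.047,0,0,0],
    [0,0,-0.052,0,0,0],
    [0,0,-0.054,0,0,0],
    [0,0,-0.055,0,0,0],
    [0,0,-0.055,0,0,0],
  ],
  force=50,
)

```text
t: 20.8
tool_pos: [0.5029, -0.0828, 0.1373]
orientation: [-2.07, -2.363, 0.0]
force: [-0.5, -0.2, -2.7]
opening: 0.0214
gripper_force: 50.0
```

carry_out(
  rows=[
    [0,-0.0007,0,0,0,-0.5],
    [0,-0.0022,0,0,0,-1.5],
    [-0.0002,-0.0052,0,0,0,-3.5],
    [-0.0005,-0.0096,0,0,0,-6.5],
    [-0.0013,-0.0148,0,0,0,-10],
    [-0.0025,-0.0206,0,0,0,-14],
    [-0.0042,-0.0263,0,0,0,-18],
    [-0.0059,-0.0312,0,0,0,-21.5],
    [-0.0077,-0.0352,0,0,0,-24.5],
    [-0.0088,-0.0377,0,0,0,-26.3],
    [-0.0094,-0.0389,0,0,0,-27.2],
    [-0.0096,-0.0392,0,0,0,-27.5],
  ],
)

```text
t: 22.3
tool_pos: [0.4654, -0.0975, 0.1376]
orientation: [1.449, 2.788, 0.0]
force: [1.2, -0.0, -1.4]
opening: 0.0217
gripper_force: 50.0
```

```bash
python3 -c "from chk import *;chk('s12')"
```

```text
22.3 [ 0.4654 -0.0975  0.1376] 0.021679432785981865 [ 1.2 -0.  -1.4] [ 0.12 -0.01  0.04] tilt 0.0
pred ball px [[252.2 210. ]]
pred far lug end [[206.9 215.1]]
ball 0.46 [254.3, 209.6] centroid 254.2 211.2 left end 246 210.5
dish 0.66 [189.5, 223.7] centroid 190.3 221.1 left end 167 239.0
```

Ball on prediction, to within 2 px. I continue with two equal turns.

carry_out(
  rows=[
    [0,-0.0007,0,0,0,-0.5],
    [0,-0.0022,0,0,0,-1.5],
    [-0.0002,-0.0052,0,0,0,-3.5],
    [-0.0005,-0.0096,0,0,0,-6.5],
    [-0.0013,-0.0148,0,0,0,-10],
    [-0.0025,-0.0206,0,0,0,-14],
    [-0.0042,-0.0263,0,0,0,-18],
    [-0.0059,-0.0312,0,0,0,-21.5],
    [-0.0077,-0.0352,0,0,0,-24.5],
    [-0.0088,-0.0377,0,0,0,-26.3],
    [-0.0094,-0.0389,0,0,0,-27.2],
    [-0.0096,-0.0392,0,0,0,-27.5],
  ],
)

```text
t: 23.95
tool_pos: [0.4388, -0.1279, 0.1375]
orientation: [-0.745, -3.052, -0.0]
force: [1.0, -0.2, -2.6]
opening: 0.0214
gripper_force: 50.0
```

carry_out(
  rows=[
    [0,-0.0007,0,0,0,-0.5],
    [0,-0.0022,0,0,0,-1.5],
    [-0.0002,-0.0052,0,0,0,-3.5],
    [-0.0005,-0.0096,0,0,0,-6.5],
    [-0.0013,-0.0148,0,0,0,-10],
    [-0.0025,-0.0206,0,0,0,-14],
    [-0.0042,-0.0263,0,0,0,-18],
    [-0.0059,-0.0312,0,0,0,-21.5],
    [-0.0077,-0.0352,0,0,0,-24.5],
    [-0.0088,-0.0377,0,0,0,-26.3],
    [-0.0094,-0.0389,0,0,0,-27.2],
    [-0.0096,-0.0392,0,0,0,-27.5],
  ],
)

```text
t: 25.45
tool_pos: [0.4293, -0.1671, 0.1375]
orientation: [0.002, -3.142, -0.0]
force: [-0.1, -0.2, -2.3]
opening: 0.0212
gripper_force: 50.0
```

carry_out(
  rows=[
    [0,0,0,0,0,0],
    [0,0,0,0,0,0],
    [0,0,0,0,0,0],
    [0,0,0,0,0,0],
    [0,0,0,0,0,0],
    [0,0,0,0,0,0],
    [0,0,0,0,0,0],
    [0,0,0,0,0,0],
    [0,0,0,0,0,0],
    [0,0,0,0,0,0],
    [0,0,0,0,0,0],
    [0,0,0,0,0,0],
  ],
)

```text
t: 26.95
tool_pos: [0.4293, -0.1671, 0.1376]
orientation: [-0.002, 3.142, -0.0]
force: [-0.1, -0.3, -1.9]
opening: 0.0215
gripper_force: 50.0
```

```bash
python3 - <<'E'
from chk import *
chk('s13')
R=Ro.from_rotvec(robot.read_state()['orientation']).as_matrix();print(R.round(3))
E
```

```text
26.95 [ 0.4293 -0.1671  0.1376] 0.021508472422100626 [-0.1 -0.3 -1.9] [-0.01  0.03  0.06] tilt 0.0
pred ball px [[252.2 210. ]]
pred far lug end [[227.8 233.4]]
ball 0.49 [254.7, 210.3] centroid 253.8 210.5 left end 246 211.0
dish 0.82 [249.9, 218.8] centroid 252.2 216.1 left end 228 224.5
[[-1.    -0.001 -0.   ]
 [-0.001  1.     0.   ]
 [ 0.     0.    -1.   ]]
```

```bash
python3 -c "from plant import robot;print(robot.close_job())"
```

```text
the job is handed in; nothing more can be done
None
```

The job is handed in (no verdict shown): the swab stands on the bottom of the open vial, let go. The dish is held still and level by the lug nearer the robot, free lug straight across, underside about 12 cm up, with the ball in the middle by the last camera check.

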